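# Settle the tachometer test rotor on its balancing rollers and set the pickup

## Task

Swing the yellow gate of the balancing stand fully open, push the test rotor along its rails until it drops between the bearing rollers (do not lift it off the stand), and let it come to rest by itself with its heavy brass slug at the bottom. Then swing the gate fully shut again behind it and turn the pickup mount until its graduated ring reads 40 degrees against the white index line (orange mark on the line). Leave the other things on the bench where they are.

Things in the scene. Friction and masses are not known exactly. Their poses are not given: they have to be found in the camera images.
- stand: Balancing stand fixed to the bench: blue base 150 x 260 x 12 mm, two aluminium rails (12 mm wide, centred at local x = -66 and +66 mm, level top at z = 56 mm) leading to four rollers. Origin on the bench surface; local +y is the direction in which to push the rotor, local x is along the rotor's axis, z up.
- parking (a point): Centre of the parked rotor: stand-local x 0, y -88, z 71 mm. Its wheels lie in a notch of the rails with a 25 degree ramp on the +y side and a steep back up to z = 74 mm. From there it goes along the level rails with its axis at z = 74 mm.
- gate_line (a point): Mid-line of the stand where the shut gate bars the wheel's way: stand-local x 0, y 15, z 74 mm. Axes as the stand's.
- nest (a point): Centre of the rotor when its arbor lies between the rollers: stand-local x 0, y 60, z 67 mm (7 mm lower than on the rails, which end 20 mm before it). Rollers: free-turning 22 mm ball bearings, two a side, 24 mm apart in y, at local x = -39 and +39 mm. End stops up to z = 80 mm stand on the rail lines, faces 24 mm past this point. Axes as the stand's.
- rotor: Loose rotor, 0.5 kg: grey disc 90 mm across, 20 mm thick, on a 10 mm steel arbor 152 mm long with a black flanged 36 mm wheel near each end. Origin at the disc's centre, x along the arbor. Mass centre about 6 mm towards its own -z: on the rollers it turns and in a few seconds rests with its z up within some 8 degrees. Parked it stays still; pushing it out takes up to 12 N at the rim.
- slug (a point): Centre of the heavy brass slug (22 mm in diameter, seen on both faces of the disc), 30 mm from the rotor's centre towards the rotor's -z. The rim beside it carries a red stripe; a white stripe on the faces marks the opposite, light side.
- gate (a joint): Yellow gate arm on an upright hinge. 0 rad = fully shut, arm across the +x rail (it starts within 0.1 rad of this); grows counter-clockwise seen from above to its stop at 1.65 rad (fully open: arm beside the rail, pointing to local -y). Stays where it is left; friction 0.05 N m.
- gate_hinge (a point): On the gate's hinge axis at the height for gripping the pin, at local x = 120, y = 15, z = 92 mm on the stand.
- gate_pin (a point): Point at z = 92 mm on the axis of the gate's upright red handle pin, 12 mm in diameter, z = 66 to 108 mm, 40 mm from the hinge axis, on the tail opposite to the arm. With the gate at 0 the pin lies from the hinge towards local +x of the stand, at 1.57 rad towards local +y. It may be pinched or pushed.
- mount: Fixed base of the rotary pickup mount: 120 mm square plate, 6 mm thick, under a black round base 108 mm in diameter and 18 mm high. Origin at its centre on the bench. The white index line is on its rim at its own +x side.
- ring (a joint): Reading in rad of the aluminium graduated ring, 83 mm in diameter, on the mount: 0 = red mark at the index line, 0.698 (40 degrees) = orange mark at the line; ticks every 10 degrees to 120, longer at 0, 40, 50, 100. Grows as the ring turns counter-clockwise seen from above, 0 to 2.09; stays where it is left, friction 0.06 N m.
- pickup_grip (a point): Point on the ring's axis at z = 73 mm, for gripping the pickup: grey block 48 x 24 mm, z = 28 to 90 mm, on the ring's centre, turning with it. From above, its long axis (black lens end, reaching 34 mm from the axis at z = 70 mm) points at angle (ring value - 130 degrees) from the mount's own +x. Grip it across the 24 mm.
- driver: Loose screwdriver lying on the bench, bystander.
- wrench: Loose wrench lying on the bench, bystander.
- weight: Loose brass weight, 38 mm in diameter, 56 mm high, bystander.
- jar: Loose white jar with blue cap, 42 mm in diameter, 55 mm high, bystander.
- meter: Loose orange hand-held meter, 160 x 78 x 32 mm, bystander.
Things that resemble listed ones, but are neither listed nor needed, are in the scene too. What is shaped like the mount but green is not meant.

How it is judged:
By the outcome, as a careful person would: the job done as asked, in the order asked, and still so for the second after the job is handed in, with the robot touching nothing.
It also fails if it takes over 72 s, if anything falls off the work surface, if the arm or the gripper's body presses on something with over 40 N, if the wrist force passes 120 N, or if a joint passes its speed limit or range.

## Robot

A 7-joint arm with a two-finger parallel gripper is mounted at the origin on the work surface. World frame = base frame: x ahead of the robot, y to its left, z up, the work surface at z = 0. Lengths are in mm, angles in rad, forces in N, time in s.
With the tool pointing down it reaches from about 400 to 900 mm from the base axis. Payload 5.5 kg.
Tool frame: the origin (TCP) lies at the very end of the fingers, on their centre line; the grasp point (between the pads) lies 19 mm behind it; x points along the fingers, z is the direction in which the jaws open and shut, and the axes are right-handed (so a half turn about x gives the same grasp; the last joint's range is limited). The gripper opens to 92 mm and grips with 3 to 60 N. Pads are 19 mm wide; open, the fingers measure 130 mm over their backs; the gripper's body (75 mm by 190 mm) begins 47 mm behind the grasp point.
Start: joints at [1.518, 0.501, -0.427, 1.55, 0.221, 1.138, -0.21], TCP at [201.908, -617.845, 226.729] pointing down, gripper open.
Joint ranges: [-2.88, 2.88], [-0.31, 2.03], [-1.54, 1.56], [0.2, 2.42], [-1.41, 4.55], [0.19, 2.02], [-2.57, 2.57]. Speed limits (rad/s): [2.57, 2.57, 3.14, 3.14, 3.14, 3.14, 3.14].

## Interface

Orientations are given as [roll, pitch, yaw] about the fixed x, y, z axes, in that order (R = Rz(yaw) Ry(pitch) Rx(roll)).
In Python, from bench import env gives the robot as it stands.
- The arm moves only by the tool jog_arm, never from a script. Its argument "commands" is a list of rows, each an object with "hand": the finger opening in mm, from 0 to 91.8; "dp": the shift along the tool's x, y, z in mm, a list of three; "spin": the turn about the tool's x in rad. In form: [{"hand": hand, "dp": [tx, ty, tz], "spin": spin}, ...]. A call has 1 to 20 rows; each row is the pose to reach, as a shift and turn from the pose measured when the call began, along the tool's axes at that moment; what a row does not reach only later rows make up. A row lasts 1/10 s, in which the tool goes at most 50 mm and 8.59 degrees, less where a joint would pass 70% of its speed; a pose out of reach is approached as far as the arm can. A call with a gripper value outside its range is refused whole. The fingers move at their own pace and stop on an object; "newtons" is the grip in N (left out, the last holds). Time passes only in rows, so rows that repeat a pose let the fingers close. It gives the time, the measured TCP pose, the force and the opening at its end, in the units of the state.
- env.read_state(): the state, without advancing time (a new reading comes with each control period).
- env.capture(name): name is "scene" or "top" or "wrist"; returns a dict with "image" (400x640x3 uint8, red, green, blue), "vfov" (degrees; the focal length in pixels is half the picture's height over the tangent of half this angle, whatever the lens; pixels are square), "cx", "cy" (the principal point, pixels), "k1" (the pictures are not rectified: a ray, as slopes to the right and down, at radius r is drawn at 1 + k1 r^2 times it, then the intrinsics apply), "xyz" and "orientation" of the camera in the world. Camera axes: x right, y down, z forward; pixel columns grow to the right and rows downward; lengths in mm; the calibration is good to about 2 mm. A picture is of the moment at which its call begins. There is no depth.
- env.hand_in(): hands the job in, once; it reports no verdict.
The state is a dict: "clock": time; "q": joint angles; "joint_velocities": joint speeds; "effort": joint torques, N m; "position": TCP position; "tool_rot": TCP orientation; "wrist_force": force on the tool from outside, world axes, zero at the start; "ft_torque": the same for the moment, N m; "finger_gap": finger opening in mm.
Only numpy, scipy, OpenCV 4.12 (cv2) and the standard library are available. Lean on these libraries where they do the work, as an engineer would, in place of code of your own. Each camera call takes 0.05 s, during which the arm holds its last target. There are 200 camera calls.

## Working session

There is one attempt and no reset: what is moved stays moved. The work goes in short steps, Python scripts to look and compute and a tool call to move; the robot and the scene stay as the last step left them, time stands still between calls to the robot, and variables do not carry over. Pictures are saved under pics/ and viewed, about 8 in all and at most 12, crops included, and the job is handed in when it is done.

Besides the shell and the picture viewer there is one more tool, called after "Call:" in YAML: its name, and indented under it one key for each argument. jog_arm: Moves the arm, as the interface text tells. Its arguments: {"type":"object","properties":{"commands":{"type":"array"},"newtons":{"type":"number"}},"required":["commands"]}

```bash
ls; mkdir -p pics
cat > h.py <<'E'
import numpy as np, cv2
from bench import env
from scipy.spatial.transform import Rotation as Ro
def cam(n):
    c=env.capture(n); return c
def K(c):
    f=200/np.tan(np.radians(c["vfov"])/2); return f
def rot(o):
    o=np.array(o,float)
    return o if o.shape==(3,3) else Ro.from_euler('xyz',o).as_matrix()
def pix2(c,u,v,z):
    f=K(c); d=np.array([(u-c["cx"])/f,(v-c["cy"])/f]); s=d.copy()
    for _ in range(20): s=d/(1+c["k1"]*(s@s))
    r=rot(c["orientation"])@np.array([s[0],s[1],1]); p=np.array(c["xyz"],float)
    return p+r*(z-p[2])/r[2]
def proj(c,P):
    q=rot(c["orientation"]).T@(np.array(P,float)-np.array(c["xyz"])); s=q[:2]/q[2]
    s=s*(1+c["k1"]*(s@s)); return s*K(c)+np.array([c["cx"],c["cy"]])
def save(n,im): cv2.imwrite("pics/"+n+".png",cv2.cvtColor(im,cv2.COLOR_RGB2BGR))
E
python3 - <<'E'
from h import *
import pickle
for n in("top","scene"):
    c=cam(n); save(n+"0",c["image"]); pickle.dump(c,open(n+"0.pkl","wb"))
    print({k:v for k,v in c.items() if k!="image"})
print(env.read_state())
E
```

```text
pics
{'vfov': 50.036126355627836, 'cx': 315.56985715080447, 'cy': 197.28360496963148, 'k1': -0.08303354518577259, 'xyz': array([ 429.92519472,   25.50868117, 1458.32876667]), 'orientation': array([-3.03142558e+00,  4.39922047e-04, -1.58768695e+00])}
{'vfov': 56.64472253439419, 'cx': 320.18675254894816, 'cy': 196.24837818187774, 'k1': 0.018804038577224423, 'xyz': array([877.79354178, 435.35824314, 887.45593036]), 'orientation': array([-2.61532484, -0.00685584,  2.52494466])}
{'clock': 0.1, 'q': array([ 1.51822242,  0.50172238, -0.42680026,  1.55132301,  0.22079286,
        1.13831427, -0.21032232]), 'joint_velocities': array([ 0.00083678, -0.00215512, -0.00038887, -0.00249996, -0.00155446,
        0.00047052, -0.00064945]), 'effort': array([-1.11994153e-02, -5.67863774e+01, -5.83804965e+00, -2.79913223e+01,
       -6.90163602e-02,  2.41202343e-02,  4.54485337e-05]), 'position': array([ 201.62437749, -617.28365601,  225.81066058]), 'tool_rot': array([3.10932417, 1.56907886, 1.85431394]), 'wrist_force': array([0.46581431, 0.17476201, 0.23220284]), 'ft_torque': array([-0.02409371, -0.00665625,  0.03786483]), 'finger_gap': 92.07880186098724}
```

View pics/top0.png

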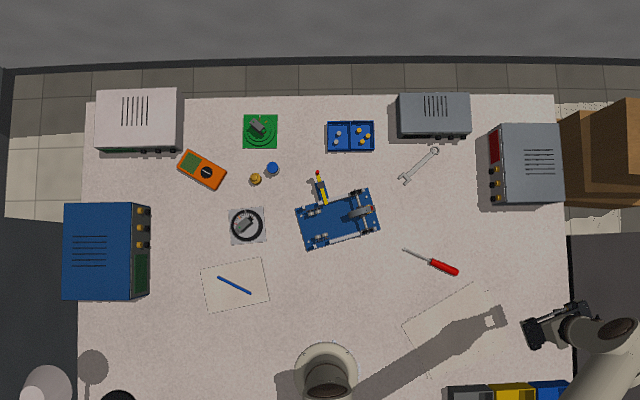

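View pics/scene0.png

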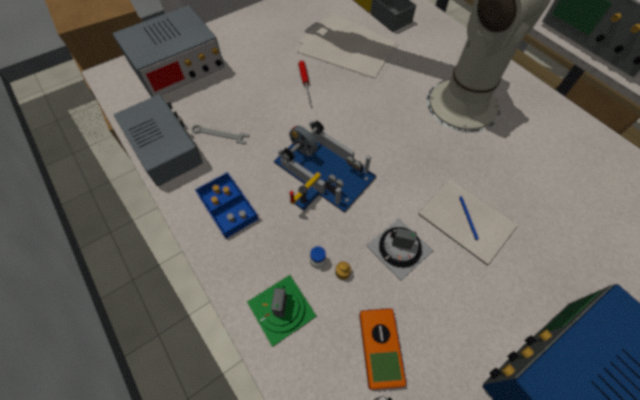

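Run:
```python
from h import *
import pickle
c=pickle.load(open("top0.pkl","rb")); s=pickle.load(open("scene0.pkl","rb"))
a=cv2.resize(c["image"][155:260,220:390],None,fx=4.7,fy=4.7,interpolation=cv2.INTER_CUBIC)
save("crop1",a)
print(a.shape)
```

```text
(494, 799, 3)
```

View pics/crop1.png

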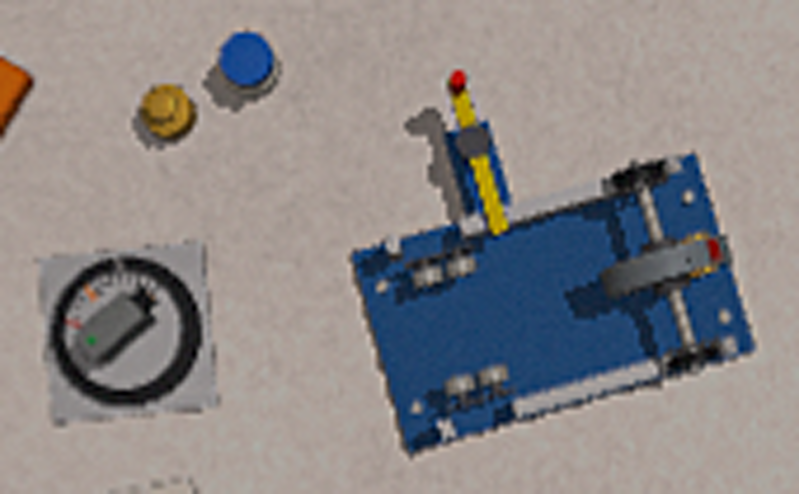

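```bash
cat >> h.py <<'E'
def tool():
    s=env.read_state(); return np.array(s["position"]),rot(s["tool_rot"]),s
def inv(P,jaw=None):
    """dp in tool axes to world P; spin so that the jaw axis (tool z) is along world direction jaw (mod pi)"""
    p,R,s=tool(); dp=R.T@(np.array(P)-p); sp=0
    if jaw is not None:
        j=R.T@np.array([jaw[0],jaw[1],0.]); sp=np.arctan2(-j[1],j[2]); sp=(sp+np.pi/2)%np.pi-np.pi/2
    return np.round(dp,1),round(float(sp),3)
E
python3 - <<'E'
from h import *
import pickle
c=pickle.load(open("top0.pkl","rb"))
P=lambda x,y,z: pix2(c,220+(x+.5)/4.7-.5,155+(y+.5)/4.7-.5,z)[:2]
A=[P(*q,12) for q in [(352,252),(408,455),(755,348),(695,152)]]
loc=[(75,130),(-75,130),(-75,-130),(75,-130)]
def fit(l,w):
    l=np.array(l,float);w=np.array(w);lc=(l-l.mean(0))@[1,1j];wc=(w-w.mean(0))@[1,1j]
    a=np.vdot(lc,wc)/np.vdot(lc,lc); th=np.angle(a); e=np.exp(1j*th); t=(w.mean(0)@[1,1j])-e*(l.mean(0)@[1,1j])
    r=w@[1,1j]-(e*(l@[1,1j])+t); return t,th,abs(a),r
t,th,s,r=fit(loc,A); print("stand",t,np.degrees(th),s,abs(r))
f=lambda x,y:(lambda z:(z.real,z.imag))(t+np.exp(1j*th)*(x+1j*y))
print("hinge",f(120,15),"pin at0",f(160,15),"park",f(0,-88),"nest",f(0,60))
pin=P(457,75,108);hin=P(472,143,92);print("pin meas",pin,"hinge meas",hin)
M=[P(*q,6) for q in [(38,260),(205,242),(218,405),(55,424)]]
t2,th2,s2,r2=fit([(60,60),(60,-60),(-60,-60),(-60,60)],M);print("mount",t2,np.degrees(th2),s2,abs(r2))
o=t2.real,t2.imag
for n,q,z in(("lens",(150,295),70),("index",(120,262),18),("red",(75,325),28),("or",(92,293),28)):
    d=P(*q,z)-o; print(n,np.hypot(*d),np.degrees(np.arctan2(d[1],d[0])))
p,R,st=tool();print(p,R.round(3))
ok=f(160,15); print(inv([*ok,150],None))
E
```

```text
stand (515.9212639394018-48.623152075109545j) 15.509446409356652 0.9977393105518123 [1.33729451 1.24457395 1.54591039 0.65119756]
hinge (np.float64(627.54067086493), np.float64(-2.0816867179322003)) pin at0 (np.float64(666.0841260756542), np.float64(8.614203166453052)) park (np.float64(539.4522216850494), np.float64(-133.41875353870287)) nest (np.float64(499.8774291128239), np.float64(9.192030740976811))
pin meas [665.04164108  18.07339871] hinge meas [620.46924587   8.52961724]
mount (498.71412715404017+257.67447518250935j) 5.355503363129386 0.9956768509245849 [1.05027543 1.46481682 1.47601061 0.69103241]
lens 33.68510713273291 -47.793249924005245
index 50.3387439103823 5.0404497085782065
red 35.30740311226861 82.11691986778024
or 35.721025914630786 39.72853580620662
[ 201.62437749 -617.28365601  225.81066058] [[-0.     0.951  0.311]
 [ 0.002  0.311 -0.951]
 [-1.     0.    -0.002]]
(array([  76.6,  635.9, -450.6]), 0.0)
```

Run:
```python
from h import *
import pickle
c=pickle.load(open("top0.pkl","rb")); s=pickle.load(open("scene0.pkl","rb"))
P=lambda x,y,z: pix2(c,220+(x+.5)/4.7-.5,155+(y+.5)/4.7-.5,z)[:2]
t=515.92-48.62j;e=np.exp(1j*np.radians(15.5))
L=lambda p:((p@[1,1j])-t)/e
for n,q,z in(("r39,72",(428,270),67),("r39,48",(461,262),67),("r-39,72",(459,383),67),("r-39,48",(494,375),67),("wheel+",(640,175),89),("wheel-",(692,355),89),("pin160,15",(457,77),108),("hinge",(472,143),100),("stop",(392,243),80),("stop-",(445,428),80),("red",(714,250),85)):
    print(n,np.round(L(P(*q,z)),1))
im=cv2.resize(s["image"][110:225,265:385],None,fx=5,fy=5,interpolation=cv2.INTER_CUBIC)
im2=cv2.resize(s["image"][210:290,360:440],None,fx=5,fy=5,interpolation=cv2.INTER_CUBIC) 
# overlay prediction circles with stand pose
def W(x,y,z): w=t+e*(x+1j*y); return (w.real,w.imag,z)
for q in [(75,130,12),(-75,130,12),(-75,-130,12),(75,-130,12),(160,15,108),(120,15,92),(39,60,67),(-39,60,67),(66,-88,71),(66,84,80)]:
    u=(proj(s,W(*q))-[265,110])*5+2; cv2.circle(im,tuple(int(v) for v in u),4,(255,0,255),1)
save("crop2",im)
```

```text
r39,72 (42.9+80.4j)
r39,48 (41.7+56.9j)
r-39,72 (-38+81.9j)
r-39,48 (-39.6+57.3j)
wheel+ (62.6-77.2j)
wheel- (-65.3-75j)
pin160,15 (160.2+24.8j)
hinge (115+27.5j)
stop (66.7+99j)
stop- (-64.9+99.9j)
red (-1-111.2j)
```

View pics/crop2.png

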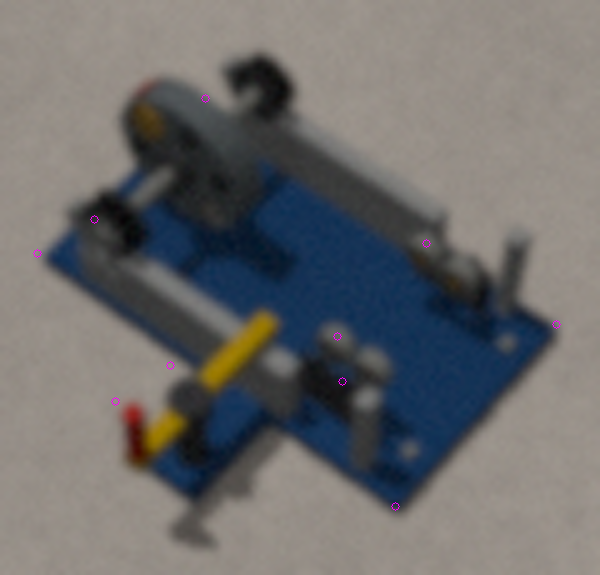

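```bash
cat >> h.py <<'E'
T0=513.9-39.5j; TH=np.radians(15.5); M0=498.7+257.7j; MTH=np.radians(5.4)
def W(x,y,z,t=T0,th=TH): w=t+np.exp(1j*th)*(x+1j*y); return np.array([w.real,w.imag,z])
def J(deg): a=TH+np.radians(deg); return (np.cos(a),np.sin(a))
E
python3 -c "
from h import *
print(inv(W(160,15,200),J(90)))"
```

```text
(array([  26.6,  636.8, -459.9]), 0.045)
```

Call:
jog_arm:
  commands:
    - {"hand": 40,"dp": [0,50,-36],"spin": 0.045}
    - {"hand": 40,"dp": [0,100,-72],"spin": 0.045}
    - {"hand": 40,"dp": [0,150,-108],"spin": 0.045}
    - {"hand": 40,"dp": [0,200,-144],"spin": 0.045}
    - {"hand": 40,"dp": [0,250,-180],"spin": 0.045}
    - {"hand": 40,"dp": [0,300,-216],"spin": 0.045}
    - {"hand": 40,"dp": [0,350,-252],"spin": 0.045}
    - {"hand": 40,"dp": [0,400,-288],"spin": 0.045}
    - {"hand": 40,"dp": [0,450,-324],"spin": 0.045}
    - {"hand": 40,"dp": [0,500,-360],"spin": 0.045}
    - {"hand": 40,"dp": [10,550,-397],"spin": 0.045}
    - {"hand": 40,"dp": [20,600,-433],"spin": 0.045}
    - {"hand": 40,"dp": [26.6,636.8,-459.9],"spin": 0.045}
    - {"hand": 40,"dp": [26.6,636.8,-459.9],"spin": 0.045}
    - {"hand": 40,"dp": [26.6,636.8,-459.9],"spin": 0.045}
    - {"hand": 40,"dp": [26.6,636.8,-459.9],"spin": 0.045}
    - {"hand": 40,"dp": [26.6,636.8,-459.9],"spin": 0.045}
    - {"hand": 40,"dp": [26.6,636.8,-459.9],"spin": 0.045}

```text
clock: 1.9
position: [663.6, 19.1, 199.0]
tool_rot: [-2.567, 1.568, 2.419]
wrist_force: [0.2, -0.3, -0.5]
finger_gap: 40.4
```

Run:
```python
from h import *
import pickle
p,R,s=tool(); print(p,R.round(3),s["q"],s["finger_gap"],inv(W(160,15,200),J(90)))
c=cam("wrist"); pickle.dump(c,open("w1.pkl","wb")); print({k:v for k,v in c.items() if k!="image"})
im=c["image"].copy()
for q in [(160,15,108),(120,15,92),(39,60,67),(-39,60,67),(66,-88,71),(75,120,12),(75,-130,12)]:
    u=proj(c,W(*q)); print(q,u.round()); cv2.circle(im,tuple(int(v) for v in u),4,(255,0,255),1)
save("w1",im)
```

```text
[663.61847171  19.11064798 198.96012836] [[-0.002  0.963  0.27 ]
 [ 0.002  0.27  -0.963]
 [-1.    -0.002 -0.003]] [ 0.36526125  0.59799572 -0.63495536  1.5313313   0.37381758  1.13854396
 -1.64266384] 40.36602747209279 (array([-1. ,  0.1,  1.5]), 0.003)
{'vfov': 62.1957849317629, 'cx': 317.86225705620114, 'cy': 196.79992753408365, 'k1': -0.0680513416970713, 'xyz': array([733.40506273,  37.25980993, 358.27315195]), 'orientation': array([ 2.87281220e+00,  2.50142644e-03, -1.29697242e+00])}
(160, 15, 108) [319. 201.]
(120, 15, 92) [319. 240.]
(39, 60, 67) [274. 304.]
(-39, 60, 67) [277. 366.]
(66, -88, 71) [424. 283.]
(75, 120, 12) [226. 249.]
(75, -130, 12) [445. 249.]
```

View pics/w1.png

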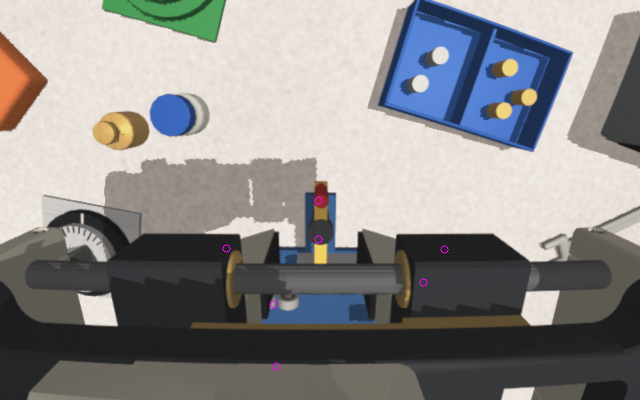

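Run:
```python
from h import *
import pickle
c=pickle.load(open("w1.pkl","rb")); im=c["image"]
print(pix2(c,321,188,108),pix2(c,321,201,108),W(160,15,108), proj(c,W(166,15,66)),proj(c,W(166,15,108)),proj(c,W(154,15,108)))
save("w1c",np.hstack([cv2.resize(im[170:280,270:370],None,fx=4,fy=4,interpolation=cv2.INTER_CUBIC),cv2.resize(im[190:300,30:130],None,fx=4,fy=4,interpolation=cv2.INTER_CUBIC)]))
```

```text
[674.35862132  18.79191575 108.        ] [664.24030031  15.92252955 108.        ] [664.07229687  17.71259697 108.        ] [318.77186328 181.34889357] [318.7797267  193.21726129] [318.71842863 207.900543  ]
```

View pics/w1c.png

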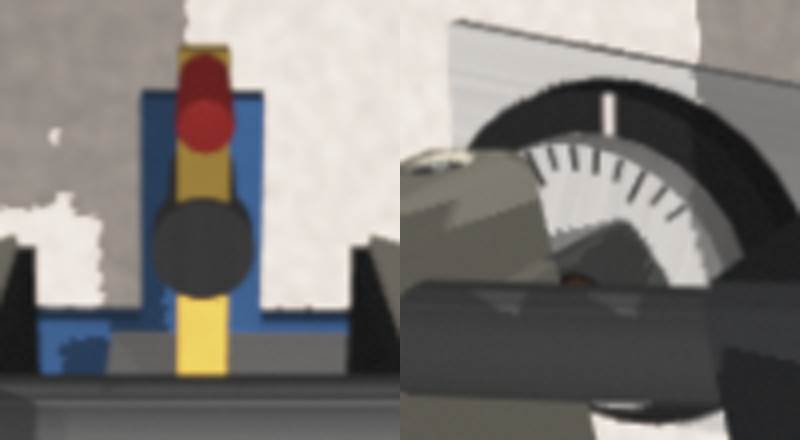

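```bash
sed -i 's/^T0=513.9-39.5j/T0=514.1-41.1j/' h.py
python3 - <<'E'
from h import *
print(inv(W(160,15,73),J(90)))
E
```

```text
(array([126.2,   0.7,   1.4]), 0.0)
```

Call:
jog_arm:
  commands:
    - {"hand": 40,"dp": [40,0.7,1.4],"spin": 0}
    - {"hand": 40,"dp": [80,0.7,1.4],"spin": 0}
    - {"hand": 40,"dp": [110,0.7,1.4],"spin": 0}
    - {"hand": 40,"dp": [126,0.7,1.4],"spin": 0}
    - {"hand": 40,"dp": [126,0.7,1.4],"spin": 0}
    - {"hand": 5,"dp": [126,0.7,1.4],"spin": 0}
    - {"hand": 5,"dp": [126,0.7,1.4],"spin": 0}
    - {"hand": 5,"dp": [126,0.7,1.4],"spin": 0}
    - {"hand": 5,"dp": [126,0.7,1.4],"spin": 0}
    - {"hand": 5,"dp": [126,0.7,1.4],"spin": 0}
  newtons: 15

```text
clock: 2.95
position: [665.0, 17.5, 74.7]
tool_rot: [2.968, 1.569, 1.669]
wrist_force: [-0.8, 2.5, 5.8]
finger_gap: 11.5
```

```bash
cat >> h.py <<'E'
def arc(angs,r=40,off=0):
    """rows moving from pin angle angs[0]; TCP displaced about the hinge, spin with it"""
    p,R,s=tool(); h=W(120,15,p[2]); out=[]
    v=p-h; r=np.hypot(v[0],v[1]); a0=np.arctan2(v[1],v[0]); print("r",r,"angle deg",np.degrees(a0-TH),"z",p[2],"F",s["wrist_force"],s["finger_gap"])
    for a in angs:
        t=a+TH; d=R.T@(h+[r*np.cos(t),r*np.sin(t),0]-p); print(d.round(1).tolist(),round(-(a-(a0-TH)),3))
E
python3 -c "
from h import *
arc(np.radians([7,15,23,31,39,47,55,63,71,79,87,92,96,98]))
print(tool()[2]['q'])"
```

```text
r 41.04627672761868 angle deg 1.5444087078691984 z 74.65488892392415 F [-0.76424785  2.51684982  5.7522218 ] 11.538149212530003
[0.0, -0.3, -3.9] -0.095
[0.0, -1.4, -9.5] -0.235
[0.0, -3.2, -14.9] -0.374
[0.0, -5.8, -20.0] -0.514
[0.0, -9.1, -24.7] -0.654
[0.1, -13.0, -28.9] -0.793
[0.1, -17.4, -32.5] -0.933
[0.1, -22.3, -35.5] -1.073
[0.1, -27.6, -37.7] -1.212
[0.1, -33.1, -39.2] -1.352
[0.1, -38.8, -39.9] -1.491
[0.1, -42.4, -40.0] -1.579
[0.1, -45.3, -39.8] -1.649
[0.1, -46.7, -39.6] -1.683
[ 0.32704985  0.73398719 -0.5715316   1.61198007  0.46461592  0.93482161
 -1.70664089]
```

Call:
jog_arm:
  commands:
    - {"hand": 5,"dp": [0.0,-0.3,-3.9],"spin": -0.095}
    - {"hand": 5,"dp": [0.0,-1.4,-9.5],"spin": -0.235}
    - {"hand": 5,"dp": [0.0,-3.2,-14.9],"spin": -0.374}
    - {"hand": 5,"dp": [0.0,-5.8,-20.0],"spin": -0.514}
    - {"hand": 5,"dp": [0.0,-9.1,-24.7],"spin": -0.654}
    - {"hand": 5,"dp": [0,-13,-28.9],"spin": -0.793}
    - {"hand": 5,"dp": [0,-17.4,-32.5],"spin": -0.933}
    - {"hand": 5,"dp": [0,-22.3,-35.5],"spin": -1.073}
    - {"hand": 5,"dp": [0,-27.6,-37.7],"spin": -1.212}
    - {"hand": 5,"dp": [0,-33.1,-39.2],"spin": -1.352}
    - {"hand": 5,"dp": [0,-38.8,-39.9],"spin": -1.491}
    - {"hand": 5,"dp": [0,-42.4,-40],"spin": -1.579}
    - {"hand": 5,"dp": [0,-45.3,-39.8],"spin": -1.649}
    - {"hand": 5,"dp": [0,-46.7,-39.6],"spin": -1.66}
    - {"hand": 5,"dp": [0,-46.7,-39.6],"spin": -1.66}
    - {"hand": 5,"dp": [0,-46.7,-39.6],"spin": -1.66}

```text
clock: 4.55
position: [610.3, 45.7, 74.9]
tool_rot: [0.858, 1.564, 1.221]
wrist_force: [2.6, 6.9, -3.7]
finger_gap: 11.9
```

```bash
python3 -c "
from h import *
arc([])
s=tool()[2];print(s['q'],s['wrist_force'])"
```

```text
r 43.155932941938474 angle deg 95.51388064992115 z 74.91359096476654 F [ 2.58852827  6.9230366  -3.70167783] 11.929753452272758
[ 0.54666958  0.8009912  -0.94648487  1.75069383  0.75886884  0.9977849
 -0.33135399] [ 2.58852827  6.9230366  -3.70167783]
```

```bash
python3 -c "
from h import *
p,R,s=tool(); e=np.array([*J(0),0])
print(inv(p-5*e)[0], inv(p+[0,0,90])[0])
print(R.round(2))"
```

```text
[-0.   0.5 -5. ] [-90.    0.4   0.4]
[[ 0.   -0.35  0.93]
 [ 0.01  0.93  0.35]
 [-1.    0.    0.  ]]
```

Call:
jog_arm:
  commands:
    - {"hand": 5,"dp": [0,0.5,-3],"spin": 0}
    - {"hand": 5,"dp": [0,0.5,-5],"spin": 0}
    - {"hand": 5,"dp": [0,0.5,-5],"spin": 0}
    - {"hand": 5,"dp": [0,0.5,-5],"spin": 0}

```text
clock: 4.95
position: [610.1, 45.8, 75.1]
tool_rot: [0.389, 1.556, 0.752]
wrist_force: [14.8, 6.3, -14.3]
finger_gap: 11.5
```

```bash
python3 -c "
from h import *
arc([])
p,R,s=tool(); e=np.array([*J(0),0])
print(s['wrist_force']@e)"
```

```text
r 43.25086930190245 angle deg 95.6668729785124 z 75.06224127647735 F [ 14.76513739   6.30662468 -14.30062858] 11.46370526518092
15.913508172024965
```

```bash
python3 -c "
from h import *
p,R,s=tool()
print(inv([p[0],p[1],165])[0],inv(W(0,-168,165),J(0)),inv(W(0,-168,66),J(0)))"
```

```text
[-89.9   0.5   1.3] (array([ -93.1, -213.9, -134.7]), 0.092) (array([   5.9, -214.5, -136.1]), 0.092)
```

Call:
jog_arm:
  commands:
    - {"hand": 30,"dp": [0,0,0],"spin": 0}
    - {"hand": 30,"dp": [0,0,0],"spin": 0}
    - {"hand": 30,"dp": [0,0,0],"spin": 0}
    - {"hand": 30,"dp": [-40,0,0],"spin": 0}
    - {"hand": 30,"dp": [-90,0,0],"spin": 0.03}
    - {"hand": 10,"dp": [-93,-42,-26],"spin": 0.09}
    - {"hand": 0,"dp": [-93,-84,-53],"spin": 0.09}
    - {"hand": 0,"dp": [-93,-126,-79],"spin": 0.09}
    - {"hand": 0,"dp": [-93,-168,-106],"spin": 0.09}
    - {"hand": 0,"dp": [-93,-214,-135],"spin": 0.09}
    - {"hand": 0,"dp": [-93,-214,-135],"spin": 0.09}
    - {"hand": 0,"dp": [-50,-214,-135],"spin": 0.09}
    - {"hand": 0,"dp": [-10,-214,-136],"spin": 0.09}
    - {"hand": 0,"dp": [6,-214,-136],"spin": 0.09}
    - {"hand": 0,"dp": [6,-214,-136],"spin": 0.09}
    - {"hand": 0,"dp": [6,-214,-136],"spin": 0.09}

```text
clock: 6.55
position: [559.8, -201.9, 67.1]
tool_rot: [0.433, 1.555, 0.706]
wrist_force: [-0.2, 0.8, 0.8]
finger_gap: -0.0
```

Run:
```python
from h import *
p,R,s=tool(); print(p,s["finger_gap"],s["wrist_force"],s["q"])
l=((p[0]+1j*p[1])-T0)*np.exp(-1j*TH); print("local",l)
c=cam("top"); a=cv2.resize(c["image"][140:280,260:460],None,fx=3,fy=3,interpolation=cv2.INTER_CUBIC)
c2=cam("scene"); b=cv2.resize(c2["image"][90:230,240:400],None,fx=3,fy=3,interpolation=cv2.INTER_CUBIC)
save("c3",cv2.resize(np.hstack([a,b]),(800,311)))
for y in(-140,-120,40,50,53): print(y,inv(W(0,y,66),J(0)))
```

```text
[ 559.81231557 -201.93264593   67.12102929] -0.04066003823188855 [-0.23961197  0.81159753  0.78415404] [ 0.98232523  0.78265678 -0.93844869  1.80253337  0.75531035  0.95138463
 -0.00706712]
local (1.0691242550713014-167.19932047196878j)
-140 (array([ 2.1, 27.8, -1.6]), 0.002)
-120 (array([ 2.2, 47.8, -1.6]), 0.002)
40 (array([  3.1, 207.8,  -1.2]), 0.002)
50 (array([  3.2, 217.8,  -1.2]), 0.002)
53 (array([  3.2, 220.8,  -1.2]), 0.002)
```

View pics/c3.png

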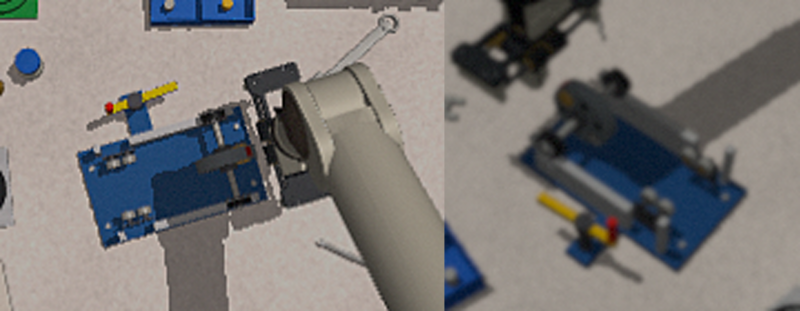

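Call:
jog_arm:
  commands:
    - {"hand": 0,"dp": [1,10,-1.5],"spin": 0}
    - {"hand": 0,"dp": [1,20,-1.5],"spin": 0}
    - {"hand": 0,"dp": [1,25,-1.5],"spin": 0}
    - {"hand": 0,"dp": [1,29,-1.5],"spin": 0}
    - {"hand": 0,"dp": [1,33,-1.5],"spin": 0}
    - {"hand": 0,"dp": [1,37,-1.5],"spin": 0}
    - {"hand": 0,"dp": [1,41,-1.5],"spin": 0}
    - {"hand": 0,"dp": [1,45,-1.5],"spin": 0}
    - {"hand": 0,"dp": [1,49,-1.5],"spin": 0}
    - {"hand": 0,"dp": [1,53,-1.5],"spin": 0}
    - {"hand": 0,"dp": [1,57,-1.5],"spin": 0}
    - {"hand": 0,"dp": [1,61,-1.5],"spin": 0}
    - {"hand": 0,"dp": [1,65,-1.5],"spin": 0}
    - {"hand": 0,"dp": [1,69,-1.5],"spin": 0}
    - {"hand": 0,"dp": [1,73,-1.5],"spin": 0}

```text
clock: 8.15
position: [539.3, -132.1, 67.4]
tool_rot: [0.321, 1.554, 0.594]
wrist_force: [0.7, -1.8, -0.3]
finger_gap: 0.4
```

```bash
cat >> h.py <<'E'
def loc(p): return ((p[0]+1j*p[1])-T0)*np.exp(-1j*TH)
E
python3 - <<'E'
from h import *
p,R,s=tool(); print("local",loc(p),p[2],s["wrist_force"])
c=cam("top"); a=cv2.resize(c["image"][160:260,280:420],None,fx=2.85,fy=3,interpolation=cv2.INTER_CUBIC)
c2=cam("scene"); b=cv2.resize(c2["image"][110:210,255:390],None,fx=2.9,fy=3,interpolation=cv2.INTER_CUBIC)
save("c4",np.hstack([a,b]))
for y in(0,):print(inv(W(0,y,66),J(0)))
E
```

```text
local (-0.02151682232272023-94.45323781710843j) 67.35225535524746 [ 0.68736726 -1.82669325 -0.26440306]
(array([ 2. , 93.6,  0.2]), 0.003)
```

View pics/c4.png

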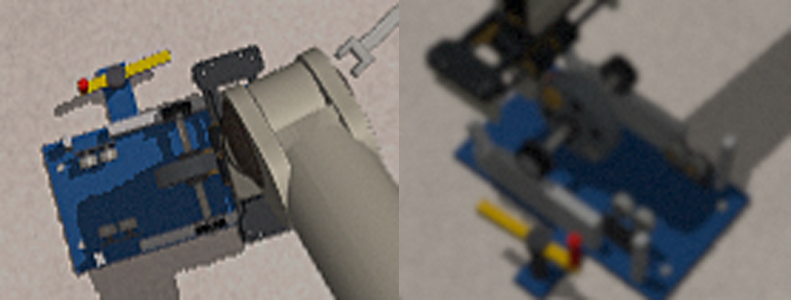

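Call:
jog_arm:
  commands:
    - {"hand": 0,"dp": [0,5,0],"spin": 0}
    - {"hand": 0,"dp": [0,10,0],"spin": 0}
    - {"hand": 0,"dp": [0,15,0],"spin": 0}
    - {"hand": 0,"dp": [0,20,0],"spin": 0}
    - {"hand": 0,"dp": [0,25,0],"spin": 0}
    - {"hand": 0,"dp": [0,30,0],"spin": 0}
    - {"hand": 0,"dp": [0,35,0],"spin": 0}
    - {"hand": 0,"dp": [0,40,0],"spin": 0}
    - {"hand": 0,"dp": [0,45,0],"spin": 0}
    - {"hand": 0,"dp": [0,50,0],"spin": 0}
    - {"hand": 0,"dp": [0,55,0],"spin": 0}
    - {"hand": 0,"dp": [0,60,0],"spin": 0}
    - {"hand": 0,"dp": [0,65,0],"spin": 0}
    - {"hand": 0,"dp": [0,70,0],"spin": 0}
    - {"hand": 0,"dp": [0,75,0],"spin": 0}
    - {"hand": 0,"dp": [0,80,0],"spin": 0}
    - {"hand": 0,"dp": [0,85,0],"spin": 0}
    - {"hand": 0,"dp": [0,90,0],"spin": 0}
    - {"hand": 0,"dp": [0,94,0],"spin": 0}
    - {"hand": 0,"dp": [0,94,0],"spin": 0}

```text
clock: 10.25
position: [512.9, -39.3, 67.8]
tool_rot: [0.449, 1.554, 0.725]
wrist_force: [-0.3, 0.4, 0.1]
finger_gap: 0.2
```

Run:
```python
from h import *
p,R,s=tool(); print("local",loc(p),p[2],s["wrist_force"])
print(inv(W(0,-20,66)),inv(W(0,-20,170)), inv(W(117,55,170),J(0)))
```

```text
local (-0.7295514784579842+2.026070976339382j) 67.75635728271855 [-0.33419117  0.43178177  0.07691793]
(array([  1.6, -22. ,   0.6]), 0.0) (array([-102.4,  -21.3,    2.2]), 0.0) (array([-100. ,   53.1,  119.5]), 0.005)
```

Call:
jog_arm:
  commands:
    - {"hand": 0,"dp": [0,-15,0],"spin": 0}
    - {"hand": 0,"dp": [0,-40,0],"spin": 0}
    - {"hand": 0,"dp": [-40,-70,0],"spin": 0}
    - {"hand": 0,"dp": [-80,-90,0],"spin": 0}
    - {"hand": 0,"dp": [-100,-110,0],"spin": 0}
    - {"hand": 0,"dp": [-100,-110,0],"spin": 0}
    - {"hand": 0,"dp": [-100,-110,0],"spin": 0}
    - {"hand": 0,"dp": [-100,-110,0],"spin": 0}
    - {"hand": 0,"dp": [-100,-110,0],"spin": 0}
    - {"hand": 0,"dp": [-100,-110,0],"spin": 0}

```text
clock: 11.25
position: [540.9, -145.3, 166.1]
tool_rot: [0.537, 1.554, 0.815]
wrist_force: [0.6, 0.1, 0.4]
finger_gap: 0.0
```

Run:
```python
from h import *
p,R,s=tool(); print("local",loc(p),p[2],s["wrist_force"])
c=cam("top"); a=cv2.resize(c["image"][160:260,280:420],None,fx=2.85,fy=3,interpolation=cv2.INTER_CUBIC)
c2=cam("scene"); b=cv2.resize(c2["image"][110:210,255:390],None,fx=2.9,fy=3,interpolation=cv2.INTER_CUBIC)
w=cam("wrist")["image"]
save("c5",np.vstack([np.hstack([a,b]),np.pad(cv2.resize(w,(464,290)),((0,0),(0,a.shape[1]+b.shape[1]-464),(0,0)))]))
print(inv(W(117,55,170),J(0)))
```

```text
local (-2.0098283814170905-107.5635845737223j) 166.10975542976715 [0.55973856 0.12764419 0.3932867 ]
(array([ -0.4, 162.4, 119.7]), 0.006)
```

View pics/c5.png

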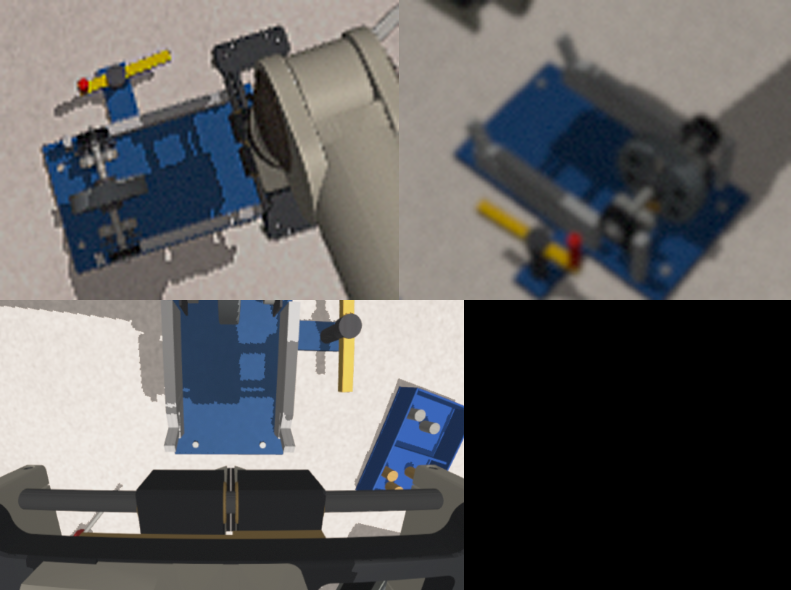

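Call:
jog_arm:
  commands:
    - {"hand": 30,"dp": [0,0,0],"spin": 0}
    - {"hand": 30,"dp": [0,0,0],"spin": 0}
    - {"hand": 30,"dp": [0,0,0],"spin": 0}
    - {"hand": 30,"dp": [0,0,0],"spin": 0}
    - {"hand": 30,"dp": [0,0,0],"spin": 0}
    - {"hand": 30,"dp": [0,0,0],"spin": 0}
    - {"hand": 30,"dp": [0,0,0],"spin": 0}
    - {"hand": 30,"dp": [0,0,0],"spin": 0}
    - {"hand": 30,"dp": [0,0,0],"spin": 0}
    - {"hand": 30,"dp": [0,0,0],"spin": 0}
    - {"hand": 30,"dp": [0,0,0],"spin": 0}
    - {"hand": 30,"dp": [0,0,0],"spin": 0}
    - {"hand": 30,"dp": [0,0,0],"spin": 0}
    - {"hand": 30,"dp": [0,0,0],"spin": 0}
    - {"hand": 30,"dp": [0,0,0],"spin": 0}
    - {"hand": 30,"dp": [0,0,0],"spin": 0}
    - {"hand": 30,"dp": [0,0,0],"spin": 0}
    - {"hand": 30,"dp": [0,0,0],"spin": 0}
    - {"hand": 30,"dp": [0,0,0],"spin": 0}
    - {"hand": 30,"dp": [0,0,0],"spin": 0}

```text
clock: 13.4
position: [541.4, -145.7, 166.6]
tool_rot: [0.483, 1.554, 0.759]
wrist_force: [1.1, -0.0, 0.3]
finger_gap: 30.3
```

Run:
```python
from h import *
f=[cam("scene")["image"][150:190,330:380].astype(int) for _ in range(8)]
print([np.abs(a-f[0]).mean().round(2) for a in f],[np.abs(f[i+1]-f[i]).max() for i in range(7)])
print(env.read_state()["clock"],inv(W(117,55,166),J(0)))
```

```text
[np.float64(0.0), np.float64(2.15), np.float64(2.14), np.float64(2.07), np.float64(2.14), np.float64(2.07), np.float64(2.1), np.float64(2.06)] [np.int64(21), np.int64(14), np.int64(17), np.int64(18), np.int64(18), np.int64(20), np.int64(18)]
13.8 (array([  3.6, 162.3, 119.7]), 0.006)
```

Run:
```python
from h import *
print(inv([610.1,45.2,166],J(4)),inv([610.1,45.2,75],J(4)))
```

```text
(array([  3.6, 164.8, 118.3]), -0.064) (array([ 94.6, 164.1, 116.9]), -0.064)
```

Call:
jog_arm:
  commands:
    - {"hand": 30,"dp": [2,33,24],"spin": -0.03}
    - {"hand": 30,"dp": [2,66,48],"spin": -0.06}
    - {"hand": 30,"dp": [2,99,71],"spin": -0.06}
    - {"hand": 30,"dp": [2,132,95],"spin": -0.06}
    - {"hand": 30,"dp": [3,164.5,118],"spin": -0.06}
    - {"hand": 30,"dp": [3,164.5,118],"spin": -0.06}
    - {"hand": 30,"dp": [3,164.5,118],"spin": -0.06}
    - {"hand": 30,"dp": [40,164.5,117.5],"spin": -0.06}
    - {"hand": 30,"dp": [75,164,117],"spin": -0.06}
    - {"hand": 30,"dp": [94,164,117],"spin": -0.06}
    - {"hand": 30,"dp": [94,164,117],"spin": -0.06}
    - {"hand": 5,"dp": [94,164,117],"spin": -0.06}
    - {"hand": 5,"dp": [94,164,117],"spin": -0.06}
    - {"hand": 5,"dp": [94,164,117],"spin": -0.06}
    - {"hand": 5,"dp": [94,164,117],"spin": -0.06}

```text
clock: 15.3
position: [611.3, 45.2, 77.3]
tool_rot: [0.327, 1.552, 0.663]
wrist_force: [-0.3, -0.9, 5.3]
finger_gap: 11.7
```

```bash
python3 -c "
from h import *
p,R,s=tool();print(p,loc(p),s['wrist_force'])
p0=np.array([665.0,17.5,p[2]]); # pose at shut gate
h=W(120,15,p[2]); r0=p-h; a0=np.arctan2(r0[1],r0[0]); a1=np.arctan2(*(p0-h)[1::-1]); rr0=np.hypot(*r0[:2]); rr1=np.hypot(*(p0-h)[:2])
arc([])
for k in np.linspace(0,1,15)[1:].tolist()+[1.02,1.04]:
  a=a0+k*(a1-a0); r=rr0+k*(rr1-rr0); print((R.T@(h+[r*np.cos(a),r*np.sin(a),0]-p)).round(1).tolist(),round(a0-a,3))
"
```

```text
[611.29261817  45.19306503  77.27415374] (116.71858526457189+57.18102791780742j) [-0.31080656 -0.87477257  5.32775831]
r 42.308471951474864 angle deg 94.4482869192897 z 77.2741537405792 F [-0.31080656 -0.87477257  5.32775831] 11.713207317070893
[0.1, -0.3, 4.9] 0.116
[0.2, -1.2, 9.7] 0.232
[0.2, -2.6, 14.3] 0.347
[0.3, -4.5, 18.8] 0.463
[0.4, -7.0, 23.0] 0.579
[0.4, -9.9, 26.9] 0.695
[0.5, -13.2, 30.4] 0.81
[0.5, -16.9, 33.5] 0.926
[0.5, -20.9, 36.1] 1.042
[0.5, -25.2, 38.2] 1.158
[0.5, -29.7, 39.9] 1.273
[0.5, -34.4, 41.0] 1.389
[0.5, -39.1, 41.5] 1.505
[0.5, -43.9, 41.5] 1.621
[0.5, -45.2, 41.5] 1.653
[0.4, -46.5, 41.3] 1.685
```

Call:
jog_arm:
  commands:
    - {"hand": 5,"dp": [0,-0.3,4.9],"spin": 0.116}
    - {"hand": 5,"dp": [0,-1.2,9.7],"spin": 0.232}
    - {"hand": 5,"dp": [0,-2.6,14.3],"spin": 0.347}
    - {"hand": 5,"dp": [0,-4.5,18.8],"spin": 0.463}
    - {"hand": 5,"dp": [0,-7,23],"spin": 0.579}
    - {"hand": 5,"dp": [0,-9.9,26.9],"spin": 0.695}
    - {"hand": 5,"dp": [0,-13.2,30.4],"spin": 0.81}
    - {"hand": 5,"dp": [0,-16.9,33.5],"spin": 0.926}
    - {"hand": 5,"dp": [0,-20.9,36.1],"spin": 1.042}
    - {"hand": 5,"dp": [0,-25.2,38.2],"spin": 1.158}
    - {"hand": 5,"dp": [0,-29.7,39.9],"spin": 1.273}
    - {"hand": 5,"dp": [0,-34.4,41],"spin": 1.389}
    - {"hand": 5,"dp": [0,-39.1,41.5],"spin": 1.505}
    - {"hand": 5,"dp": [0,-43.9,41.5],"spin": 1.621}
    - {"hand": 5,"dp": [0,-45.5,41.5],"spin": 1.64}
    - {"hand": 5,"dp": [0,-47,41.3],"spin": 1.65}
    - {"hand": 5,"dp": [0,-47,41.3],"spin": 1.65}

```text
clock: 17.0
position: [664.2, 17.2, 77.4]
tool_rot: [2.165, 1.553, 0.856]
wrist_force: [-4.4, 4.1, -0.9]
finger_gap: 11.4
```

```bash
python3 -c "
from h import *
arc([]);p,R,s=tool()
e=np.array([*J(90),0]); print('Fy',s['wrist_force']@e, inv(p-5*e),s['q'])"
```

```text
r 40.19715407287948 angle deg 1.5646246092173681 z 77.44958921829101 F [-4.39668042  4.05238757 -0.86293027] 11.417880399733608
Fy 5.079965804156634 (array([-0.1,  0. ,  5. ]), 0.0) [ 0.3405605   0.7238622  -0.57795958  1.6255915   0.45693676  0.91726483
 -1.70815786]
```

Call:
jog_arm:
  commands:
    - {"hand": 5,"dp": [0,0,2.5],"spin": 0}
    - {"hand": 5,"dp": [0,0,5],"spin": 0}
    - {"hand": 5,"dp": [0,0,6],"spin": 0}
    - {"hand": 5,"dp": [0,0,6],"spin": 0}

```text
clock: 17.4
position: [664.2, 17.2, 77.4]
tool_rot: [2.412, 1.549, 1.109]
wrist_force: [-4.9, 10.1, -0.2]
finger_gap: 11.7
```

```bash
python3 -c "
from h import *
arc([]);p,R,s=tool()
e=np.array([*J(90),0]); print('Fy',s['wrist_force']@e)
print('up',inv([p[0],p[1],p[2]+110]))
a=MTH+np.radians(-48-5.4+90)
print('mount',inv([M0.real,M0.imag,170],(np.cos(a),np.sin(a))))"
```

```text
r 40.21361077434469 angle deg 1.4577119555692353 z 77.43141753448593 F [-4.92469449 10.13051844 -0.22120547] 11.711605115420124
Fy 11.078143437967162
up (array([-110. ,    1.6,   -1.8]), 0.0)
mount (array([ -89.4,  -94.6, -277.3]), 1.106)
```

Call:
jog_arm:
  commands:
    - {"hand": 5,"dp": [0,0,0],"spin": 0}
    - {"hand": 30,"dp": [0,0,0],"spin": 0}
    - {"hand": 40,"dp": [0,0,0],"spin": 0}
    - {"hand": 50,"dp": [0,0,0],"spin": 0}
    - {"hand": 50,"dp": [-40,0,0],"spin": 0}
    - {"hand": 60,"dp": [-90,0,0],"spin": -0.14}
    - {"hand": 60,"dp": [-90,-10,-28],"spin": -0.28}
    - {"hand": 60,"dp": [-90,-20,-56],"spin": -0.42}
    - {"hand": 60,"dp": [-90,-30,-84],"spin": -0.56}
    - {"hand": 60,"dp": [-90,-40,-112],"spin": -0.7}
    - {"hand": 60,"dp": [-90,-50,-140],"spin": -0.84}
    - {"hand": 60,"dp": [-90,-60,-168],"spin": -0.98}
    - {"hand": 60,"dp": [-90,-70,-196],"spin": -1.12}
    - {"hand": 60,"dp": [-90,-80,-224],"spin": -1.26}
    - {"hand": 60,"dp": [-90,-90,-252],"spin": -1.4}
    - {"hand": 60,"dp": [-90,-94.6,-277],"spin": -1.54}
    - {"hand": 60,"dp": [-90,-94.6,-277],"spin": -1.68}
    - {"hand": 60,"dp": [-90,-94.6,-277],"spin": -1.82}
    - {"hand": 60,"dp": [-90,-94.6,-277],"spin": -1.96}
    - {"hand": 60,"dp": [-90,-94.6,-277],"spin": -2.036}

```text
clock: 19.4
position: [499.4, 257.0, 170.7]
tool_rot: [0.339, 1.549, 1.077]
wrist_force: [-0.2, 0.4, 0.4]
finger_gap: 60.1
```

Run:
```python
from h import *
import pickle
p,R,s=tool(); print(p,R.round(3),s["q"],s["finger_gap"])
c=cam("wrist"); pickle.dump(c,open("w2.pkl","wb"))
im=c["image"].copy()
m=lambda x,y,z:W(x,y,z,M0,MTH)
for q in [(60,60,6),(60,-60,6),(-60,60,6),(-60,-60,6),(0,0,90),(48,0,18)]:
    u=proj(c,m(*q)); print(q,u.round()); cv2.circle(im,tuple(int(v) for v in u),4,(255,0,255),1)
b=cam("top"); pickle.dump(b,open("t2.pkl","wb"))
sc=cam("scene"); pickle.dump(sc,open("s2.pkl","wb"))
x=np.hstack([cv2.resize(sc["image"][120:220,270:370],(400,400),interpolation=cv2.INTER_CUBIC),cv2.resize(b["image"][160:260,290:390],(400,400),interpolation=cv2.INTER_CUBIC)])
y=cv2.resize(im[:200],(800,250))
save("w2",np.vstack([cv2.resize(x,(640,320)),im[:280]]))
a=MTH+np.radians(-48-5.4+90)
print('mount',inv([M0.real,M0.imag,54],(np.cos(a),np.sin(a))))
```

```text
[499.43890764 257.02846371 170.69968571] [[ 0.011 -0.672  0.74 ]
 [ 0.02   0.74   0.672]
 [-1.     0.007  0.021]] [ 0.33349839  0.65812484 -1.16438076  1.8305944   0.67455795  1.09636659
 -0.33806475] 60.10097882493278
(60, 60, 6) [398. 167.]
(60, -60, 6) [325. 256.]
(-60, 60, 6) [301.  91.]
(-60, -60, 6) [231. 191.]
(0, 0, 90) [315. 201.]
(48, 0, 18) [353. 209.]
mount (array([ 1.166e+02, -1.000e-01, -2.400e+00]), -0.003)
```

View pics/w2.png

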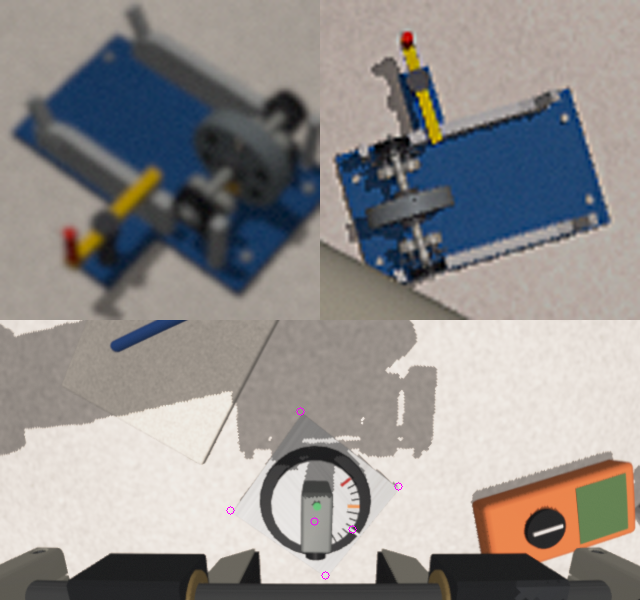

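Call:
jog_arm:
  commands:
    - {"hand": 60,"dp": [40,0,0],"spin": 0}
    - {"hand": 60,"dp": [80,0,-1],"spin": 0}
    - {"hand": 60,"dp": [105,0,-2],"spin": 0}
    - {"hand": 60,"dp": [116,0,-2.4],"spin": 0}
    - {"hand": 60,"dp": [116,0,-2.4],"spin": 0}
    - {"hand": 15,"dp": [116,0,-2.4],"spin": 0}
    - {"hand": 15,"dp": [116,0,-2.4],"spin": 0}
    - {"hand": 15,"dp": [116,0,-2.4],"spin": 0}
    - {"hand": 15,"dp": [116,0,-2.4],"spin": 0}
    - {"hand": 15,"dp": [116,0,-2.4],"spin": 0}
    - {"hand": 15,"dp": [116,0,-2.4],"spin": 0}
  newtons: 20

```text
clock: 20.65
position: [499.5, 258.3, 55.2]
tool_rot: [0.333, 1.547, 1.063]
wrist_force: [2.5, 2.9, 0.9]
finger_gap: 24.4
```

Run:
```python
from h import *
import pickle
p,R,s=tool(); print(p,s["finger_gap"],s["wrist_force"],s["ft_torque"])
ja=np.degrees(np.arctan2(R[1,2],R[0,2])); print("lens angle",ja-90)
# mount yaw from t0 and w2: rectify at z=18, find index line; crop
for f,n in(("w2.pkl","w2"),("top0.pkl","t")):
    c=pickle.load(open(f,"rb")); 
    # white index on black rim: sample rim r=43.5..53 at z=18, profile vs angle
    ang=np.radians(np.arange(-40,60,1)); pr=[]
    for a in ang:
        v=[]
        for r in np.linspace(45,52,8):
            u=proj(c,[M0.real+r*np.cos(a),M0.imag+r*np.sin(a),18]); v.append(cv2.getRectSubPix(c["image"].astype(np.uint8),(1,1),(float(u[0]),float(u[1]))).mean())
        pr.append(np.mean(v))
    print(n,list(zip(range(-40,60,1),np.round(pr).astype(int)))[20:80:1] if n=="w2" else np.round(pr[20:80]).astype(int))
```

```text
[499.5428815  258.31144588  55.1623467 ] 24.371155965059344 [2.50772771 2.94378393 0.93751868] [-0.05460612 -0.29085737 -0.01914921]
lens angle -48.171034024315645
w2 [(-20, np.int64(88)), (-19, np.int64(100)), (-18, np.int64(108)), (-17, np.int64(110)), (-16, np.int64(108)), (-15, np.int64(105)), (-14, np.int64(103)), (-13, np.int64(98)), (-12, np.int64(88)), (-11, np.int64(85)), (-10, np.int64(94)), (-9, np.int64(102)), (-8, np.int64(104)), (-7, np.int64(102)), (-6, np.int64(102)), (-5, np.int64(100)), (-4, np.int64(96)), (-3, np.int64(86)), (-2, np.int64(78)), (-1, np.int64(84)), (0, np.int64(95)), (1, np.int64(108)), (2, np.int64(145)), (3, np.int64(198)), (4, np.int64(223)), (5, np.int64(201)), (6, np.int64(134)), (7, np.int64(83)), (8, np.int64(75)), (9, np.int64(80)), (10, np.int64(84)), (11, np.int64(83)), (12, np.int64(82)), (13, np.int64(82)), (14, np.int64(82)), (15, np.int64(78)), (16, np.int64(71)), (17, np.int64(68)), (18, np.int64(71)), (19, np.int64(73)), (20, np.int64(75)), (21, np.int64(73)), (22, np.int64(70)), (23, np.int64(69)), (24, np.int64(66)), (25, np.int64(63)), (26, np.int64(62)), (27, np.int64(62)), (28, np.int64(65)), (29, np.int64(66)), (30, np.int64(67)), (31, np.int64(66)), (32, np.int64(64)), (33, np.int64(61)), (34, np.int64(60)), (35, np.int64(58)), (36, np.int64(58)), (37, np.int64(58)), (38, np.int64(58)), (39, np.int64(58))]
t [31 32 32 32 32 32 32 31 29 28 27 28 29 30 30 29 27 26 27 33 40 46 53 63
 74 84 90 84 78 71 61 52 43 34 30 30 30 30 30 30 31 32 34 35 36 37 37 37
 36 35 34 33 33 33 34 35 36 36 36 37]
```

Call:
jog_arm:
  commands:
    - {"hand": 15,"dp": [0,0,0],"spin": 0.1}
    - {"hand": 15,"dp": [0,0,0],"spin": 0.22}
    - {"hand": 15,"dp": [0,0,0],"spin": 0.34}
    - {"hand": 15,"dp": [0,0,0],"spin": 0.46}
    - {"hand": 15,"dp": [0,0,0],"spin": 0.56}
    - {"hand": 15,"dp": [0,0,0],"spin": 0.62}
    - {"hand": 15,"dp": [0,0,0],"spin": 0.643}
    - {"hand": 15,"dp": [0,0,0],"spin": 0.643}
    - {"hand": 15,"dp": [0,0,0],"spin": 0.643}

```text
clock: 21.55
position: [499.5, 258.3, 55.2]
tool_rot: [0.979, 1.547, 1.067]
wrist_force: [1.2, 0.9, 0.0]
finger_gap: 24.1
```

Run:
```python
from h import *
import pickle
p,R,s=tool(); print(p,s["finger_gap"],s["wrist_force"],s["ft_torque"])
print("lens angle",np.degrees(np.arctan2(R[1,2],R[0,2]))-90)
c=cam("wrist"); pickle.dump(c,open("w3.pkl","wb"))
for z,r in((18,48),(28,36)): print(proj(c,[499.5+r*np.cos(.09),258.4+r*np.sin(.09),z]))
save("w3full",c["image"])
u=proj(c,[499.5+45*np.cos(.09),258.4+45*np.sin(.09),20]).astype(int); x,y=max(u[0]-60,0),max(u[1]-45,0)
save("w3",cv2.resize(c["image"][y:y+90,x:x+120],(800,600),interpolation=cv2.INTER_CUBIC)); print(x,y)
```

```text
[499.53581263 258.34811974  55.19564512] 24.07089599286923 [1.22503359 0.89498579 0.01777882] [-0.0467541  -0.03010193 -0.04179251]
lens angle -84.96115612336278
[391.16173236 222.33679464]
[375.15240219 227.78803832]
327 178
```

Call:
jog_arm:
  commands:
    - {"hand": 40,"dp": [0,0,0],"spin": 0}
    - {"hand": 60,"dp": [0,0,0],"spin": 0}
    - {"hand": 60,"dp": [0,0,0],"spin": 0}
    - {"hand": 60,"dp": [-30,0,0],"spin": 0}
    - {"hand": 60,"dp": [-75,0,0],"spin": 0}
    - {"hand": 60,"dp": [-115,0,0],"spin": 0}
    - {"hand": 60,"dp": [-115,0,0],"spin": 0}
    - {"hand": 60,"dp": [-115,0,0],"spin": 0}

```text
clock: 22.4
position: [498.8, 255.9, 171.1]
tool_rot: [0.909, 1.546, 0.997]
wrist_force: [0.6, -0.1, -0.1]
finger_gap: 60.4
```

Run:
```python
from h import *
import pickle
p,R,s=tool(); print(p)
c=cam("wrist"); pickle.dump(c,open("w4.pkl","wb"))
u=proj(c,[499.5,258.4,28]).astype(int); print(u)
x,y=max(u[0]-64,0),max(u[1]-48,0)
save("w4",cv2.resize(c["image"][y:y+96,x:x+128],(800,600),interpolation=cv2.INTER_CUBIC)); print(x,y)
```

```text
[498.80874544 255.88481274 171.11591877]
[315 184]
251 136
```

View pics/w4.png

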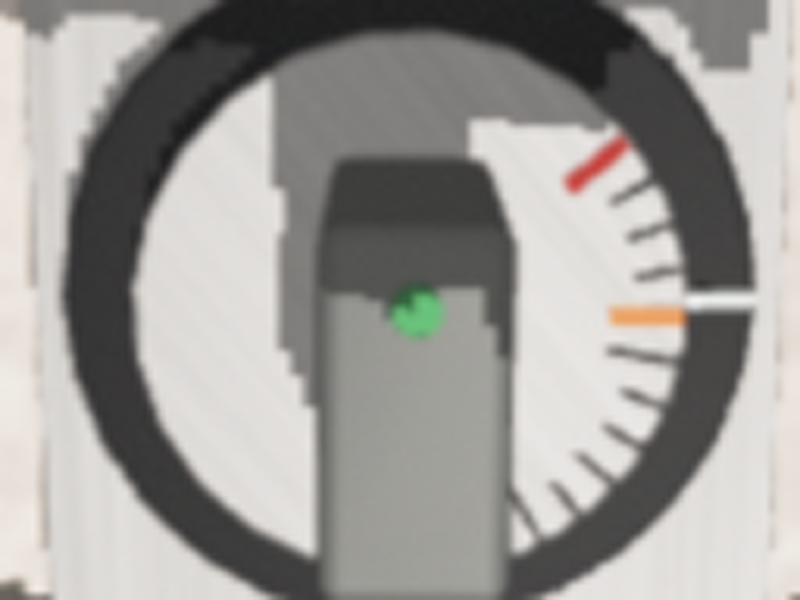

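```bash
cat > ring.py <<'E'
from h import *
import pickle,sys
from scipy.optimize import least_squares
c=pickle.load(open(sys.argv[1],"rb")); im=c["image"].astype(np.float32)
C0=np.array([499.5,258.4])
def samp(P,ch=None):
    u=proj(c,P); v=cv2.getRectSubPix(im,(1,1),(float(u[0]),float(u[1])))[0,0]; return v
def edge(z,rs,sign,angs):
    out=[]
    for a in angs:
        g=np.array([samp([C0[0]+r*np.cos(a),C0[1]+r*np.sin(a),z]).mean() for r in rs]); d=sign*np.diff(g)
        i=d.argmax()
        if d[i]>8 and 0<i<len(d)-1: 
            r=rs[i]+.25; out.append(C0+r*np.array([np.cos(a),np.sin(a)]))
    return np.array(out)
def circ(p):
    f=least_squares(lambda q:np.hypot(*(p-q[:2]).T)-q[2],[*C0,45],loss="soft_l1",f_scale=.5); return f.x,np.abs(f.fun).mean()
angs=np.radians(np.arange(-180,180,3))
o,ro=circ(edge(18,np.arange(47,61,.5),1,angs)); print("outer z18",o,ro)
i,ri=circ(edge(28,np.arange(37,46,.5),-1,angs)); print("ring z28",i,ri)
vv,uu=np.mgrid[0:400,0:640]
hsv=cv2.cvtColor(c["image"],cv2.COLOR_RGB2HSV)
def mean_ang(mask,z,ctr,rlo,rhi):
    pts=np.array([pix2(c,u,v,z)[:2] for u,v in zip(uu[mask],vv[mask])]); d=pts-ctr; r=np.hypot(*d.T); a=np.degrees(np.arctan2(d[:,1],d[:,0])); k=(r>rlo)&(r<rhi)&(abs(a-5)<60)
    return np.median(a[k]),a[k].mean(),k.sum(),r[k].min(),r[k].max()
u0,v0=proj(c,[*C0,28]); near=np.hypot(uu-u0,vv-v0)<90
print("orange",mean_ang(near&(hsv[...,0]>9)&(hsv[...,0]<20)&(hsv[...,1]>90),28,i[:2],25,45))
print("red",mean_ang(near&((hsv[...,0]<5)|(hsv[...,0]>174))&(hsv[...,1]>110),28,i[:2],25,45))
print("index",mean_ang(near&(hsv[...,2]>150),18,o[:2],45,51.5))
E
python3 ring.py w4.pkl; python3 ring.py w2.pkl
```

```text
outer z18 [500.30366982 257.39501338  53.64227605] 0.5651737731914993
ring z28 [500.37206917 257.26454525  41.45656098] 0.2968322101141663
orange (np.float64(3.906315726537247), np.float64(3.8699490588266605), np.int64(35), np.float64(30.863548246342656), np.float64(41.32429160025774))
red (np.float64(43.93579823522906), np.float64(43.90177913457733), np.int64(22), np.float64(30.701210149938493), np.float64(40.440192558621064))
index (np.float64(3.777319867029565), np.float64(3.827051369244339), np.int64(19), np.float64(45.60358803069786), np.float64(51.45358008513879))
outer z18 [500.22587466 257.49828408  53.64760647] 0.6093016095402656
ring z28 [500.50063131 257.19225875  41.50721197] 0.2430818691448794
orange (np.float64(40.550082497928), np.float64(40.53919251897447), np.int64(36), np.float64(30.76064666931344), np.float64(41.23823314505631))
  return _methods._mean(a, axis=axis, dtype=dtype,
  ret = ret.dtype.type(ret / rcount)
ring.py:25: RuntimeWarning: Mean of empty slice.
  return np.median(a[k]),a[k].mean(),k.sum(),r[k].min(),r[k].max()
Traceback (most recent call last):
  File "ring.py", line 28, in <module>
    print("red",mean_ang(near&((hsv[...,0]<5)|(hsv[...,0]>174))&(hsv[...,1]>110),28,i[:2],25,45))
                ~~~~~~~~^^^^^^^^^^^^^^^^^^^^^^^^^^^^^^^^^^^^^^^^^^^^^^^^^^^^^^^^^^^^^^^^^^^^^^^^
  File "ring.py", line 25, in mean_ang
    return np.median(a[k]),a[k].mean(),k.sum(),r[k].min(),r[k].max()
                                               ~~~~~~~~^^
ValueError: zero-size array to reduction operation minimum which has no identity
```

Call:
jog_arm:
  commands:
    - {"hand": 60,"dp": [-40,0,0],"spin": 0}
    - {"hand": 60,"dp": [-70,0,0],"spin": 0}
    - {"hand": 60,"dp": [-70,0,0],"spin": 0}
    - {"hand": 60,"dp": [-70,0,0],"spin": 0}

```text
clock: 22.85
position: [497.0, 253.3, 238.9]
tool_rot: [0.984, 1.549, 1.072]
wrist_force: [-0.0, 0.2, -0.6]
finger_gap: 59.8
```

Run:
```python
from h import *
import pickle
a=cam("top")["image"]; b=cam("scene"); pickle.dump(b,open("s3.pkl","wb")); b=b["image"]; s0=pickle.load(open("scene0.pkl","rb"))["image"]
x=np.hstack([cv2.resize(a[85:285,170:450],(400,286)),cv2.resize(b[60:400,185:445],(400,523))[:286]]) if 0 else None
l=cv2.resize(a[85:285,170:470],(400,267)); l2=cv2.resize(b,(400,250)); r=cv2.resize(b[120:220,290:370],(400,517),interpolation=cv2.INTER_CUBIC)
save("fin",np.hstack([np.vstack([l,l2]),r]))
```

```text
(no output)
```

View pics/fin.png

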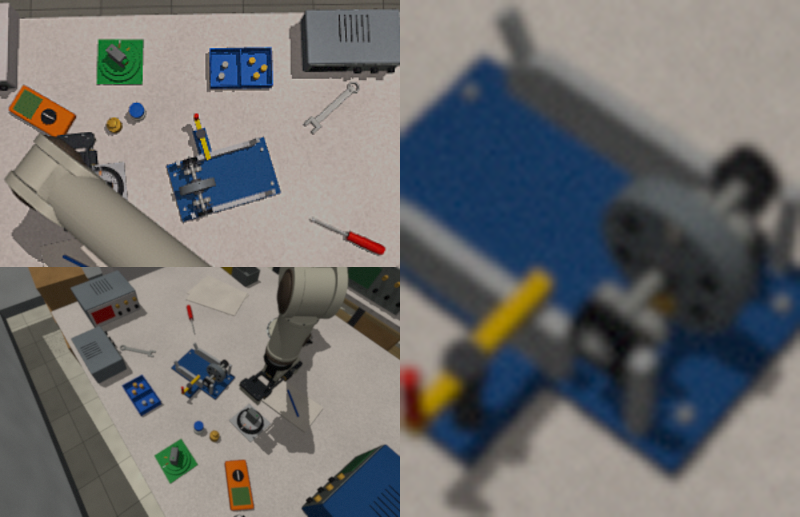

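```bash
python3 -c "
from h import *
print(env.hand_in())"
```

```text
the job is handed in; nothing more can be done
None
```

The job is handed in at about 23 s on the clock. I did every step in the order asked, and the final checks found nothing wrong.

- **Gate:** I swung it open until it stopped moving under about 16 N of push. After the rotor came to rest I swung it shut again until it stopped moving under about 11 N. The last picture shows it shut.
- **Rotor:** I pushed it along the rails with closed fingers and it dropped between the rollers. Eight pictures over 0.4 s showed no movement before I shut the gate. The brass slug shows at the lower part of the disc, partly hidden by the arbor, so I did not measure its exact angle.
- **Ring:** After I let go, the orange mark measured 3.9° and the index line 3.8° in the same wrist picture, a reading of about 40.1°. The gripper's own angle suggested about 41°, and in the close-up the two lines looked slightly off. I trusted the picture, because both marks were measured in it.
- **Other things on the bench:** They look unmoved by eye in the last pictures. The gripper was open and clear of everything at hand-in.

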